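Take over a shelf board's temporary prop with a screw jack

ROBOT

A 6-joint arm with a two-finger parallel gripper is mounted at the origin on a cart in front of the work surface, level with it; the furniture and walls round the work are solid. World frame = base frame: x ahead of the robot, y to its left, z up, the work surface at z = 0. Lengths are in m, angles in rad, forces in N, time in s.
With the tool pointing down it reaches from about 0.275 to 0.725 m from the base axis. Payload 15.9 kg.
Tool frame: the origin (TCP) lies midway between the tips of the shut fingers; the grasp point (between the pads) lies arm.hold_point_z behind it (arm.hold_point_z is the distance from the TCP to the grasp point, in m); z points along the fingers, y is the line along which they close (so a half turn about z gives the same grasp; the last joint's range is limited). The gripper opens to 85 mm and grips with 20 to 120 N. Pads are 22 mm wide; open, the fingers measure 114 mm over their backs; the gripper's body (76 mm by 85 mm) begins 54 mm behind the grasp point. The pads swing forward as they close: fully open they stand 13 mm farther back than shut.
Start: joints at [1.215, 0.213, -0.034, 1.323, 0, 1.571], TCP at [0.174, 0.469, 0.231] pointing down, gripper open.
Joint ranges: [-2.98, 2.98], [-0.74, 1.72], [-1.14, 1.35], [-2.1, 2.04], [-1.57, 1.44], [-3.14, 3.14]. Speed limits (rad/s): [1.89, 1.89, 2.39, 2.57, 3.14, 3.14].

INTERFACE

Orientations are given as a rotation vector (axis times angle).
In Python, from plant import arm gives the robot as it stands.
- The arm moves only by the tool servo_tool, never from a script. Its argument "commands" is a list of rows, each a list of 3 entries, a list of its own where there are three numbers: the shift along the tool's x, y, z in mm, then the turn, a rotation vector about the tool's x, y, z in degrees, then the closure in counts, from 0 (fully open) to 255 (shut). A call has 1 to 5 rows; each row is the pose to reach, as a shift and turn from the pose commanded when the call began, along the tool's axes at that moment; what a row does not reach only later rows make up. A row lasts 1/10 s, in which the tool goes at most 50 mm and 8.59 degrees, less where a joint would pass 70% of its speed; a pose out of reach is approached as far as the arm can. A call with a gripper value outside its range is refused whole. The fingers move at their own pace and stop on an object; "squeeze" is the grip in N (left out, the last holds). Time passes only in rows, so rows that repeat a pose let the fingers close. It gives the time, the measured TCP pose, the force, the opening and the grip force at its end, in the units of the state.
- arm.sense(): the state, without advancing time (a new reading comes with each control period).
- arm.read_camera(name): name is "side" or "top" or "wrist"; returns the picture (480x640x3 uint8, blue, green, red); there is no depth.
- arm.camera_info(name): a dict with "fov_y" (degrees; the focal length in pixels is half the picture's height over the tangent of half this angle, whatever the lens; pixels are square), "cx", "cy" (the principal point, pixels), "R" (3x3) and "t" (3): a world point X has camera coordinates R X + t. Camera axes: x right, y down, z forward; pixel columns grow to the right and rows downward; lengths in m; the calibration is good to about 2 mm. A picture is of the moment at which its call begins: read the wrist's pose just before it. camera_info takes no time and is no camera call; for the wrist camera it gives the pose at the moment of the call.
- arm.finish_job(): hands the job in; it is judged then, once.
The state is a dict: "clock": time; "qpos": joint angles; "qd": joint speeds; "effort": joint torques, N m; "position": TCP position; "tool_rot": TCP orientation; "ft_force": force on the tool from outside, world axes, zero at the start; "wrist_torque": the same for the moment, N m; "finger_gap": opening from 0.0 (shut) to 1.0 (fully open); "grasp_force": force on a finger pad.
Only numpy, scipy, OpenCV 4.12 (cv2) and the standard library are available. Lean on these libraries where they do the work, as an engineer would, in place of code of your own. Each camera call takes 0.05 s, during which the arm holds its last target. There are 200 camera calls.

TASK

The free end of the level shelf board stands on a temporary wooden prop block. Turn the knob of the screw jack clockwise until its platform just touches the underside of the board, without lifting the board noticeably; then draw the prop out forwards from under the board and put it into the small empty cardboard box nearby on the right. The board must stay level in its bracket, now resting on the jack, and the other things must be left where they are.

Things in the scene. Friction and masses are not known exactly. Their poses are not given: they have to be found in the camera images.
- bracket: Dark steel bracket fixed to the worktop, 130 x 95 mm foot, 126 mm high. A slot in it, open towards its own -y, holds 64 mm of one end of the board between side cheeks with 1.5 mm play; the slot floor is 90 mm above the worktop. Origin: on the worktop under the slot. Its -x side is the front (robot) side.
- board: Loose brown wooden shelf board, 90 mm wide (x), 380 mm long (y), 12 mm thick, 0.4 to 0.6 kg; its +y end lies in the bracket's slot, its -y end on the prop. Origin: centre of its underside, 90 mm above the worktop at the start.
- board_end (a point): Middle of the lower edge of the board's free (-y) end, 190 mm from the board's origin; 90 mm above the worktop at the start.
- prop_center (a point): Centre (half-way up) of the loose plywood prop block, 90 mm long (its x), 30 mm wide (its y), 90 mm high, 0.1 to 0.2 kg, which stands upright under the free end of the board. About 30 mm of its length is under the board and about 60 mm juts out in front (its -x), where the 30 mm width can be gripped from above.
- jack: Low aluminium scissor lab jack fixed on the worktop under the board: base 110 x 90 mm, a grey gear housing at its front (-x), where an inclined knob stands out towards the robot. Origin: on the worktop under the middle of the platform.
- jack_platform: The jack's flat platform, 90 x 80 mm, 6 mm thick, which only moves up and down. Origin: centre of its top face. It starts 3 to 12 mm below the board's underside.
- knob_grip (a point): Centre of the jack's round black fluted knob, 40 mm diameter and 26 mm long along its axis, on an 11 mm stem (17 mm of it free between knob and housing). Its z axis is the knob's axis and points out of the knob, up and towards the front, 32 degrees from vertical. Grip the knob across its diameter with the tool along that axis.
- jack_knob (a joint): Turn of the knob in rad, range -0.3 to 6; it grows clockwise as seen by someone facing the knob's end, and each radian raises the platform 4 mm. It starts between 0 and 2.25 (at 0 the platform's top is 78 mm above the worktop). Light friction (0.06 N m); it stays where it is left and holds the board's weight.
- box: Small empty plain cardboard box, open at the top, to the right of the board, fixed on the worktop, 100 (x) x 130 (y) x 75 mm high, walls and floor about 3 mm. Origin: centre of its underside.
- brown_bottle: Bystander: small brown bottle with black cap, 30 mm diameter, 62 mm high, standing in front of the board between bracket and jack. Origin: centre of its underside.
- carton_a: Bystander: small printed carton 28 x 82 x 28 mm lying near the front. Origin: centre of its underside.
- black_jar: Bystander: black jar, 41 mm diameter, 36 mm high, behind the board. Origin: centre of its underside.

How it is judged:
By the outcome, as a careful person would: the job done as asked, in the order asked, and still so for the second after the job is handed in, with the robot touching nothing.
It also fails if it takes over 67 s, if anything falls off the work surface, if the arm or the gripper's body presses on something with over 40 N, if the wrist force passes 120 N, or if a joint passes its speed limit or range.

## Working session

There is one attempt and no reset: what is moved stays moved. The work goes in short steps, Python scripts to look and compute and a tool call to move; the robot and the scene stay as the last step left them, time stands still between calls to the robot, and variables do not carry over. Pictures are saved under pics/ and viewed, at most 10 in all, crops included, and the job is handed in when it is done.

Besides the shell and the picture viewer there is one more tool, called by a JSON object that holds its "name" and its "arguments". servo_tool: Moves the arm, as the interface text tells. Its arguments: {"type":"object","properties":{"commands":{"type":"array","items":{"type":"array"}},"squeeze":{"type":"number"}},"required":["commands"]}

```bash
mkdir -p pics; ls
python3 - <<'E'
from plant import arm
import cv2
print(arm.sense()); print(arm.hold_point_z)
for n in("side","top","wrist"):
    print(n,arm.camera_info(n)); cv2.imwrite(f"pics/{n}0.png",arm.read_camera(n))
E
```

```text
pics
{'clock': 0.0, 'qpos': array([ 1.21497511e+00,  2.13362623e-01, -3.50238184e-02,  1.32348125e+00,
       -1.25670202e-05,  1.57078605e+00]), 'qd': array([-0.00116118,  0.00125016,  0.00085646, -0.00010204, -0.0004807 ,
       -0.00062425]), 'effort': array([ 1.59974548e-03, -6.86157131e+01,  4.87133574e+01,  1.71459670e-02,
       -1.13803333e-05, -2.01608952e-05]), 'position': array([0.17407381, 0.4683829 , 0.23082692]), 'tool_rot': array([-5.55931450e-01, -3.09183251e+00,  1.65973483e-03]), 'ft_force': array([ 0.00381057, -0.60970181,  0.4198546 ]), 'wrist_torque': array([-0.02972612, -0.0235058 , -0.01749169]), 'grasp_force': 0.0, 'finger_gap': 1.002307985903035}
0.0187
side {'fov_y': 49.91785290736138, 'cx': 320.53738927152665, 'cy': 240.86188277141855, 'R': array([[-0.99687676, -0.07488137,  0.02509015],
       [-0.05453255,  0.4229002 , -0.90453392],
       [ 0.05712211, -0.90307707, -0.42566285]]), 't': array([0.57592303, 0.15162651, 1.03945574])}
top {'fov_y': 48.0766727696157, 'cx': 317.1225573683498, 'cy': 248.5492734719743, 'R': array([[ 0.01497889, -0.9998329 ,  0.01047923],
       [-0.99034672, -0.01627952, -0.13765302],
       [ 0.13780062, -0.00831618, -0.99042508]]), 't': array([-0.09774713,  0.57234579,  1.41609256])}
wrist {'fov_y': 59.7426807087877, 'cx': 314.80237876264295, 'cy': 234.43932522276123, 'R': array([[ 3.47588943e-01,  9.37646890e-01, -4.86218610e-04],
       [ 8.97674448e-01, -3.32621139e-01,  2.89039380e-01],
       [ 2.70855149e-01, -1.00903359e-01, -9.57317085e-01]]), 't': array([-0.49868179, -0.03849639,  0.38028857])}
```

View pics/top0.png

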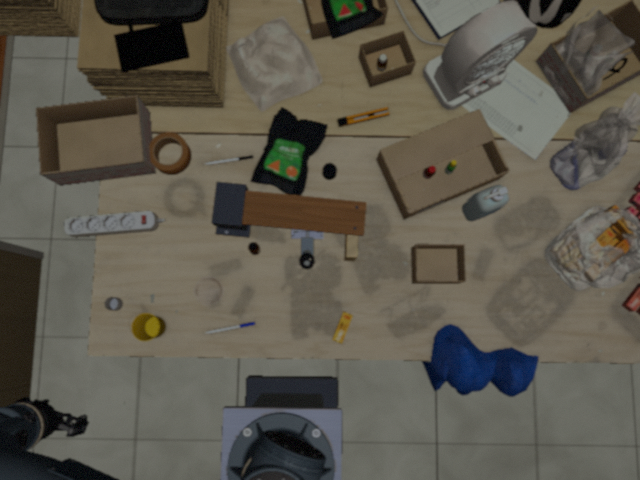

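View pics/side0.png

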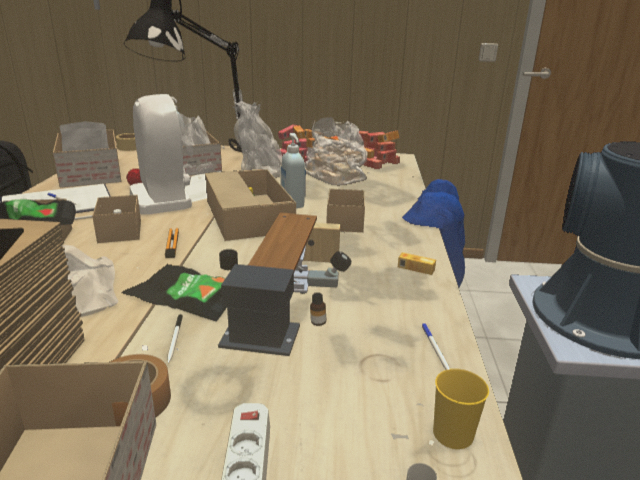

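The top view shows the board at cols 243–366, rows 193–235, prop (351,247), knob (307,260), box (438,264), bottle (253,248) and carton (342,327). The side view shows the knob at (341,261), the prop at (322,242) and the bottle at (318,310).

```bash
cat > h.py <<'E'
import numpy as np, cv2
from scipy.spatial.transform import Rotation as Ro
def ray(ci,u,v):
    f=240/np.tan(np.radians(ci["fov_y"]/2)); R=np.array(ci["R"]); t=np.array(ci["t"])
    d=R.T@np.array([(u-ci["cx"])/f,(v-ci["cy"])/f,1]); return -R.T@t, d/np.linalg.norm(d)
def onz(ci,u,v,z):
    o,d=ray(ci,u,v); return o+d*(z-o[2])/d[2]
def two(r1,r2):
    (o1,d1),(o2,d2)=r1,r2
    s=np.linalg.lstsq(np.c_[d1,-d2],o2-o1,rcond=None)[0]
    a,b=o1+d1*s[0],o2+d2*s[1]; return (a+b)/2,np.linalg.norm(a-b)
def proj(ci,X):
    f=240/np.tan(np.radians(ci["fov_y"]/2)); c=np.array(ci["R"])@X+ci["t"]
    return f*c[:2]/c[2]+[ci["cx"],ci["cy"]]
E
python3 - <<'E'
from plant import arm
from h import *
np.set_printoptions(precision=4,suppress=True)
T,S=arm.camera_info("top"),arm.camera_info("side")
t=cv2.imread("pics/top0.png"); s=cv2.imread("pics/side0.png")
def blob(im,m,box):
    x0,y0,x1,y1=box; k=np.zeros(m.shape,np.uint8); k[y0:y1,x0:x1]=m[y0:y1,x0:x1]
    c=max(cv2.findContours(k,cv2.RETR_EXTERNAL,cv2.CHAIN_APPROX_NONE)[0],key=cv2.contourArea); return c
hsv=cv2.cvtColor(t,cv2.COLOR_BGR2HSV)
print("board px",hsv[215,300],"prop",hsv[247,351],"table",hsv[270,380],"knob",hsv[260,307],"box rim",hsv[246,438],hsv[264,438])
dk=(hsv[...,2]<70).astype(np.uint8)*255
kn=blob(t,dk,(295,245,320,275)); M=cv2.moments(kn); kt=(M['m10']/M['m00'],M['m01']/M['m00'])
hs=cv2.cvtColor(s,cv2.COLOR_BGR2HSV); ds=(hs[...,2]<70).astype(np.uint8)*255
ks=blob(s,ds,(325,245,360,275)); M=cv2.moments(ks); ksd=(M['m10']/M['m00'],M['m01']/M['m00'])
print("knob",kt,ksd,cv2.boundingRect(kn),cv2.boundingRect(ks),two(ray(T,*kt),ray(S,*ksd)))
bd=cv2.inRange(hsv,(5,110,40),(20,255,150)); b=blob(t,bd,(235,185,375,240)); r=cv2.minAreaRect(b); print("board",r)
for p in cv2.boxPoints(r): print(p,onz(T,*p,.102))
big=cv2.resize(t[180:300,225:480],None,fx=3.1,fy=3.1,interpolation=cv2.INTER_CUBIC); cv2.imwrite("pics/c1.png",big)
E
```

```text
board px [ 14 154  81] prop [ 21  71 115] table [18 48 95] knob [75 19 54] box rim [ 14 114  56] [ 17  70 105]
knob (306.4004975124378, 259.4792703150912) (339.5747702589807, 261.80868838763575) (299, 250, 16, 19) (331, 252, 20, 19) (array([ 0.5423, -0.0605,  0.0571]), np.float64(0.0013882402215509469))
board ((303.884765625, 212.38687133789062), (121.66096496582031, 34.884517669677734), 5.545317649841309)
[241.6535 223.8693] [0.6268 0.1092 0.102 ]
[245.0244 189.148 ] [0.7196 0.1035 0.102 ]
[366.1161 200.9045] [ 0.6936 -0.2149  0.102 ]
[362.7451 235.6257] [ 0.6011 -0.2064  0.102 ]
```

View pics/c1.png

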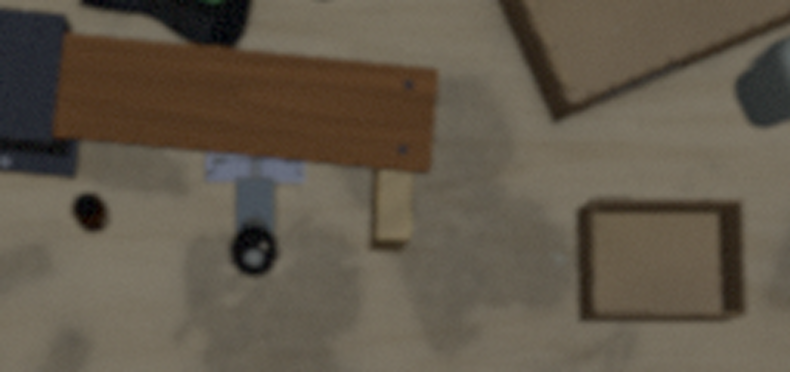

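The crop shows the board running ~5° askew with its front edge from (52,137) to (430,172). The prop top spans (375–410, 172–240), the knob is at (255,250), the platform edge lies at rows 158–183, and the box rim spans (580–742, 203–320).

```bash
cat >> h.py <<'E'
def delta(st,P,Rt):
    R0=Ro.from_rotvec(st["tool_rot"])
    print("shift mm",np.round(R0.inv().apply(P-st["position"])*1e3,1),"turn deg",np.round((R0.inv()*Rt).as_rotvec(degrees=True),2))
def knobrot(yaw,roll,tilt=32): # tool z down/forward, tool y initially world +y side; angles deg
    b=Ro.from_matrix(np.array([[-1,0,0],[0,1,0],[0,0,-1]]).T)  # x=-X,y=Y,z=-Z
    return Ro.from_euler('z',yaw,degrees=True)*Ro.from_euler('y',-tilt,degrees=True)*b*Ro.from_euler('z',roll,degrees=True)
E
python3 - <<'E'
from plant import arm
from h import *
np.set_printoptions(precision=4,suppress=True)
st=arm.sense(); R0=Ro.from_rotvec(st["tool_rot"]).as_matrix(); print(R0)
W=arm.camera_info("wrist"); c=-W["R"].T@W["t"]
print("cam in tool",R0.T@(c-st["position"]),"cam axes in tool (rows)\n",W["R"]@R0)
K=knobrot(0,0); print("tool axes",K.as_matrix())
T=arm.camera_info("top")
f=lambda x,y:(225+x/3.1-.35,180+y/3.1-.35)
for n,pts,z in[("board",[(52,137),(430,172),(437,70),(66,35)],.102),("prop",[(375,172),(372,240),(408,240),(411,172)],.09),("box",[(580,205),(742,203),(743,318),(581,319)],.075),("plat",[(205,158),(207,180),(303,183),(304,161)],.083),("bottle",[(91,212)],.05)]:
    for p in pts: print(n,onz(T,*f(*p),z))
k=np.array([.5423,-.0605,.057]); z=K.as_matrix()[:,2]
delta(st,k-z*.14,K)
E
```

```text
[[-0.9374  0.3484 -0.0003]
 [ 0.3484  0.9374 -0.0007]
 [-0.     -0.0008 -1.    ]]
cam in tool [ 0.0735 -0.0011 -0.144 ] cam axes in tool (rows)
 [[ 0.0008  1.     -0.0004]
 [-0.9573  0.0007 -0.289 ]
 [-0.289   0.0007  0.9573]]
tool axes [[-0.848   0.      0.5299]
 [ 0.      1.      0.    ]
 [-0.5299  0.     -0.848 ]]
board [0.6269 0.1098 0.102 ]
board [ 0.6024 -0.208   0.102 ]
board [ 0.69   -0.2136  0.102 ]
board [0.7148 0.1009 0.102 ]
prop [ 0.6036 -0.1625  0.09  ]
prop [ 0.5456 -0.1605  0.09  ]
prop [ 0.5461 -0.1908  0.09  ]
prop [ 0.6041 -0.193   0.09  ]
box [ 0.5805 -0.3388  0.075 ]
box [ 0.5845 -0.4776  0.075 ]
box [ 0.486  -0.4763  0.075 ]
box [ 0.483  -0.3388  0.075 ]
plat [ 0.6144 -0.0182  0.083 ]
plat [ 0.5955 -0.0203  0.083 ]
plat [ 0.5943 -0.1019  0.083 ]
plat [ 0.6133 -0.1025  0.083 ]
bottle [0.571  0.0808 0.05  ]
shift mm [-459.9 -393.4   55.5] turn deg [ -5.74 -31.67 -19.84]
```

{"name": "servo_tool", "arguments": {"commands": [[[-230, -196, 20], [0, 0, 0], 0], [[-230, -196, 20], [0, 0, 0], 0], [[-230, -196, 20], [0, 0, 0], 0], [[-230, -196, 20], [0, 0, 0], 0], [[-230, -196, 20], [0, 0, 0], 0]]}}

```text
clock: 0.65
position: [0.2961, 0.2491, 0.2146]
tool_rot: [0.555, 3.092, 0.0]
ft_force: [1.1, 0.8, 0.2]
finger_gap: 1.003
grasp_force: 0.0
```

{"name": "servo_tool", "arguments": {"commands": [[[-230, -197, 35], [-6, -32, -20], 0], [[-230, -197, 35], [-6, -32, -20], 0], [[-230, -197, 35], [-6, -32, -20], 0], [[-230, -197, 35], [-6, -32, -20], 0], [[-230, -197, 35], [-6, -32, -20], 0]]}}

```text
clock: 1.15
position: [0.4068, 0.0501, 0.1872]
tool_rot: [0.01, 2.593, 0.008]
ft_force: [1.1, 1.2, -0.1]
finger_gap: 1.002
grasp_force: 0.0
```

Run:
```python
from plant import arm
from h import *
st=arm.sense(); K=knobrot(0,0); k=np.array([.5423,-.0605,.057]); delta(st,k-K.as_matrix()[:,2]*.14,K); print(st["qpos"])
```

```text
shift mm [ -47.3 -110.3   41.3] turn deg [ 0.22 -0.57 -0.49]
[ 0.19886273 -0.44461869 -0.88093166  0.59414108 -0.09933671  0.1787637 ]
```

{"name": "servo_tool", "arguments": {"commands": [[[-47, -110, 41], [0, 0, 0], 0], [[-47, -110, 41], [0, 0, 0], 0], [[-47, -110, 41], [0, 0, 0], 0], [[-47, -110, 41], [0, 0, 0], 0]]}}

```text
clock: 1.55
position: [0.4692, -0.064, 0.1754]
tool_rot: [0.024, 2.598, 0.007]
ft_force: [-0.2, 1.0, 0.5]
finger_gap: 0.998
grasp_force: 0.0
```

Run:
```python
from plant import arm
from h import *
import pickle
st=arm.sense(); ci=arm.camera_info("wrist"); im=arm.read_camera("wrist")
pickle.dump((st,ci,im),open("w1.pkl","wb")); cv2.imwrite("pics/w1.png",im)
print(st["position"],st["tool_rot"],st["qd"].max())
print("pred knob",proj(ci,np.array([.5423,-.0605,.057])))
```

```text
[ 0.46919448 -0.06402499  0.17535269] [0.0242873  2.59841106 0.00664325] 0.11428966994836968
pred knob [321.01429861 219.24325395]
```

View pics/w1.png

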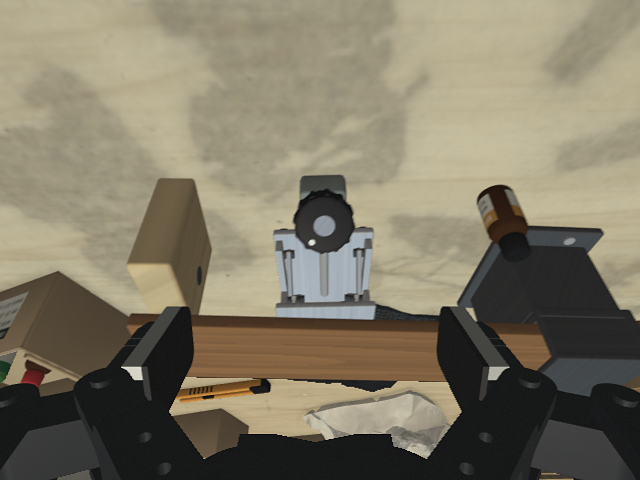

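The wrist view (upside down) shows the knob face centred near (325,226), the housing above it, the platform front face at rows ~304–318 (cols 275–376), and the board front face below that. The prop is at left, cols 130–210, and the bottle at (505,225).

Run:
```python
from h import *
import pickle
np.set_printoptions(precision=4,suppress=True)
st,ci,im=pickle.load(open("w1.pkl","rb")); g=cv2.cvtColor(im,cv2.COLOR_BGR2GRAY)
for c in(265,285,300,345,365,390): print(c,g[296:350,c])
dk=np.zeros_like(g); dk[180:262,285:365]=(g[180:262,285:365]<75)*255
dk=cv2.morphologyEx(dk,cv2.MORPH_CLOSE,np.ones((15,15)));c=max(cv2.findContours(dk,0,1)[0],key=cv2.contourArea); print(cv2.fitEllipse(c),cv2.boundingRect(c))
# grey cap centre and white mark
cap=np.zeros_like(g); cap[205:255,300:350]=(g[205:255,300:350]>110)*255
for q in cv2.findContours(cap,0,1)[0]:
    if cv2.contourArea(q)>15: print("cap",cv2.minEnclosingCircle(q))
k=np.array([.5423,-.0605,.057]); a=np.array([-.53,0,.848])
print("pred top centre",proj(ci,k+.013*a),proj(ci,k-.013*a))
for z in(.078,.083,.088): print("plat edge",z,proj(ci,np.array([.595,-.0202,z])),proj(ci,np.array([.5945,-.1019,z])),proj(ci,np.array([.595,-.06,z-.006])))
print("board bottom",proj(ci,np.array([.614,-.06,.09])),proj(ci,np.array([.614,-.06,.102])))
```

```text
265 [185 184 186 186 186 186 187 187 186 183 180 175 176 177 176 176 178 177
 179 180 148  51  51  53  53  54  53  54  55  59  61  67  88 104 107 107
 105 102 100 104 108 107 104 103 102 102 103 102 103 104 109 106 102 104]
285 [ 87  86  83  85  86  88  84  78  83  90  94 124 170 173 171 171 172 173
 173 175 169  97  44  53  52  54  55  57  57  59  60  60  76  97 105 106
 107 104 100 100 107 106 103 103 102 100 104 101  96 101 108 107 104 104]
300 [ 33  37  45  53  60  65  66  81  87  91  98 140 175 176 175 174 175 174
 174 173 175 140  51  49  53  53  54  55  56  58  59  59  69  90 103 105
 106 105 100  98 104 107 105 103 102 101 102 103  97  98 106 107 105 103]
345 [ 59  67  78  80  82  67  80  87  93 100 140 173 174 173 172 174 172 173
 173 172 173 176 152  59  47  52  54  56  58  57  57  58  59  65  85 102
 104 106 105 102  98 106 109 107 102 101  99 100 103  98  93 100 107 106]
365 [ 90  88  89  90  91  80  84  90  95 111 161 175 174 172 173 172 172 173
 172 171 171 172 175 112  41  50  54  56  55  56  56  58  58  58  74  97
 103 104 105 103  99 101 108 106 104 101  99  99 102 100  97  94  98 106]
390 [172 173 177 178 179 181 179 175 174 173 156 108  24  32  36  42  46  44
  48  46  49  50  44  42  45  50  51  53  57  56  57  56  58  60  64  84
 101 104 105 103 101  98 104 109 106 103 101 100 100 100  97  94  96  96]
((325.09967041015625, 219.58116149902344), (67.36592864990234, 84.8825454711914), 156.33737182617188) (285, 180, 80, 76)
cap ((324.5, 247.5), 25.34768295288086)
cap ((311.5, 242.5), 3.8079864978790283)
cap ((323.84820556640625, 225.4642791748047), 10.46377944946289)
pred top centre [321.3023 223.8883] [320.7499 214.979 ]
plat edge 0.078 [374.9289 286.5079] [267.3478 287.9801] [322.3458 280.9595]
plat edge 0.083 [375.6383 292.0028] [266.9091 293.4908] [322.4921 286.3234]
plat edge 0.088 [376.363  297.6162] [266.461  299.1203] [322.6415 291.8015]
board bottom [322.9092 314.3583] [323.2776 328.191 ]
```

Run:
```python
from plant import arm
from h import *
st=arm.sense(); delta(st,np.array([.48,-.06,.102]),knobrot(0,0,58)); print(st["qpos"])
```

```text
shift mm [27.4  1.1 68.7] turn deg [ -0.15 -26.96  -1.02]
[-0.20087028 -0.27134374 -0.81340024  0.4962483   0.10462429 -0.15497635]
```

{"name": "servo_tool", "arguments": {"commands": [[[14, 0, 34], [0, -8, -1], 0], [[27, 1, 68], [0, -16, -1], 0], [[27, 1, 68], [0, -24, -1], 0], [[27, 1, 68], [0, -27, -1], 0], [[27, 1, 68], [0, -27, -1], 0]]}}

```text
clock: 2.1
position: [0.5311, -0.0779, 0.1633]
tool_rot: [-0.024, 2.232, 0.03]
ft_force: [0.5, 0.3, 0.0]
finger_gap: 1.002
grasp_force: 0.0
```

Run:
```python
from plant import arm
from h import *
import pickle
st=arm.sense(); ci=arm.camera_info("wrist"); im=arm.read_camera("wrist")
pickle.dump((st,ci,im),open("w2.pkl","wb")); cv2.imwrite("pics/w2.png",im)
print(st["position"],st["tool_rot"],abs(st["qd"]).max(),st["qpos"],-ci["R"].T@ci["t"])
delta(st,np.array([.48,-.06,.102]),knobrot(0,0,58))
```

```text
[ 0.53105972 -0.07787297  0.1633466 ] [-0.02421574  2.23221441  0.02999426] 0.5433440505039713 [-0.30041069 -0.21479213 -1.13381745 -0.22909654  0.26533891 -0.196476  ] [ 0.37319704 -0.08377043  0.19420342]
shift mm [79.6 18.5 -2. ] turn deg [ 1.75 -5.91  0.31]
```

View pics/w2.png

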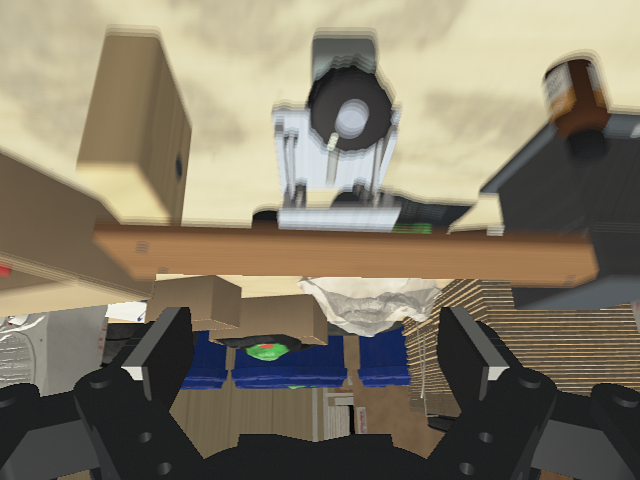

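The picture is motion-blurred: the elbow reached its range, so the low view is not available. It shows the board front face at rows 225–275 and the platform edge near row 210. I'll use the grip pose as the second view.

Run:
```python
from plant import arm
from h import *
import pickle
st,ci,im=pickle.load(open("w1.pkl","rb"))
k=np.array([.5423,-.0605,.057]); a=-knobrot(0,0).as_matrix()[:,2]
o,d=ray(ci,323.9,225.5); p=k+.013*a; t=o+d*((p-o)@a)/(d@a); k2=t-.013*a; print("knob",k2)
st=arm.sense(); print(abs(st["qd"]).max())
delta(st,k2+.06*a,knobrot(0,0)); delta(st,k2-.018*a,knobrot(0,0))
```

```text
knob [ 0.54327264 -0.05877376  0.05760777]
0.1297839438821704
shift mm [57.  19.9 18.7] turn deg [ 1.62 20.29  0.7 ]
shift mm [84.1 17.9 91.8] turn deg [ 1.62 20.29  0.7 ]
```

{"name": "servo_tool", "arguments": {"commands": [[[28, 10, 0], [1, 8, 0], 0], [[57, 20, 10], [1, 16, 0], 0], [[57, 20, 19], [1.6, 20, 0.7], 0], [[57, 20, 19], [1.6, 20, 0.7], 0], [[57, 20, 19], [1.6, 20, 0.7], 0]]}}

```text
clock: 2.65
position: [0.5081, -0.0575, 0.1046]
tool_rot: [0.001, 2.587, 0.001]
ft_force: [-0.9, 0.3, 0.1]
finger_gap: 1.001
grasp_force: 0.0
```

```bash
cat > g.py <<'E'
from plant import arm
from h import *
k2=np.array([.5433,-.0588,.0576]); a=-knobrot(0,0).as_matrix()[:,2]
E
python3 - <<'E'
from g import *
st=arm.sense(); print(abs(st["qd"]).max(),st["qpos"])
delta(st,k2+.06*a,knobrot(0,0)); delta(st,k2-.018*a,knobrot(0,0))
E
```

```text
0.0359391763074907 [-0.16729723 -0.09934195 -0.89697496  0.22483701  0.08866902 -0.14166038]
shift mm [-5.  -1.3 -1.5] turn deg [ 0.05 -0.22 -0.05]
shift mm [-5.3 -1.4 76.5] turn deg [ 0.05 -0.22 -0.05]
```

{"name": "servo_tool", "arguments": {"commands": [[[-5, -1.4, 20], [0, 0, 0], 0], [[-5, -1.4, 45], [0, 0, 0], 0], [[-5, -1.4, 65], [0, 0, 0], 0], [[-5, -1.4, 76], [0, 0, 0], 0], [[-5, -1.4, 76], [0, 0, 0], 0]]}}

```text
clock: 3.15
position: [0.5513, -0.0598, 0.0415]
tool_rot: [0.004, 2.589, 0.001]
ft_force: [-0.6, 0.3, 0.1]
finger_gap: 0.999
grasp_force: 0.0
```

Run:
```python
from g import *
import pickle
st=arm.sense(); ci=arm.camera_info("wrist"); im=arm.read_camera("wrist")
pickle.dump((st,ci,im),open("w3.pkl","wb")); cv2.imwrite("pics/w3.png",im)
print(abs(st["qd"]).max(),st["ft_force"]); delta(st,k2-.018*a,knobrot(0,0))
```

```text
0.04524105542348512 [-0.57244555  0.32028815  0.11036918]
shift mm [-1.7  1.   0.1] turn deg [ 0.   -0.35 -0.16]
```

View pics/w3.png

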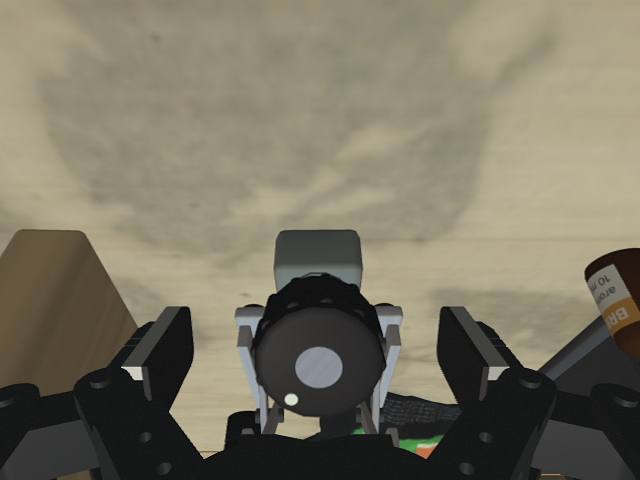

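The knob face is centred at (319,367), midway between the pads (191 and 440). The gripper hides the platform here. I'll grip and turn 40° (2.8 mm, less than the smallest possible gap), then step back to look.

{"name": "servo_tool", "arguments": {"commands": [[[-1.5, 1, 0], [0, 0, 0], 255], [[-1.5, 1, 0], [0, 0, 0], 255], [[-1.5, 1, 0], [0, 0, 0], 255], [[-1.5, 1, 0], [0, 0, 0], 255], [[-1.5, 1, 0], [0, 0, 0], 255]], "squeeze": 30}}

```text
clock: 3.7
position: [0.5541, -0.0587, 0.0444]
tool_rot: [0.003, 2.586, 0.002]
ft_force: [-9.8, 5.0, 13.3]
finger_gap: 0.46
grasp_force: 29.3
```

{"name": "servo_tool", "arguments": {"commands": [[[0, 0, 0], [0, 0, 0], 255], [[0, 0, 0], [0, 0, 0], 255], [[0, 0, 0], [0, 0, 0], 255]]}}

```text
clock: 4.0
position: [0.5541, -0.0587, 0.0444]
tool_rot: [0.003, 2.586, 0.002]
ft_force: [-9.2, 4.8, 14.0]
finger_gap: 0.462
grasp_force: 29.3
```

Run:
```python
from g import *
st=arm.sense(); print(st["wrist_torque"],st["ft_force"],st["wrist_torque"]@a,st["finger_gap"],st["grasp_force"])
```

```text
[0.66088172 0.67305624 0.38346661] [-9.173986    4.8232894  13.98167589] -0.02501582819068916 0.4622334788246596 29.33817744255066
```

{"name": "servo_tool", "arguments": {"commands": [[[0, 0, -2], [0, 0, 8], 255], [[0, 0, -2], [0, 0, 16], 255], [[0, 0, -2], [0, 0, 24], 255], [[0, 0, -2], [0, 0, 32], 255], [[0, 0, -2], [0, 0, 40], 255]]}}

```text
clock: 4.5
position: [0.5524, -0.0608, 0.045]
tool_rot: [0.906, 2.448, 0.251]
ft_force: [6.2, -17.8, -12.5]
finger_gap: 0.456
grasp_force: 39.9
```

{"name": "servo_tool", "arguments": {"commands": [[[0, 0, 0], [0, 0, 0], 255], [[0, 0, 0], [0, 0, 0], 255]]}}

```text
clock: 4.7
position: [0.5524, -0.0608, 0.0451]
tool_rot: [0.899, 2.45, 0.249]
ft_force: [5.9, -15.0, -11.7]
finger_gap: 0.453
grasp_force: 39.8
```

Run:
```python
from g import *
st=arm.sense(); print(st["wrist_torque"],st["ft_force"],st["wrist_torque"]@a,st["ft_force"]@a); delta(st,k2-.018*a,knobrot(0,0))
```

```text
[-2.27784579  0.6969051  -1.4059636 ] [  5.88110562 -15.02048945 -11.71787601] 0.01474961250958096 -13.053833602427952
shift mm [2.1 0.9 2.5] turn deg [ -0.35  -0.19 -40.23]
```

{"name": "servo_tool", "arguments": {"commands": [[[0, 0, 0], [0, 0, 0], 0], [[0, 0, 0], [0, 0, 0], 0], [[0, 0, 0], [0, 0, 0], 0], [[0, 0, -30], [0, 0, -8], 0], [[0, 0, -65], [0, 0, -16], 0]]}}

```text
clock: 5.2
position: [0.5174, -0.0586, 0.1]
tool_rot: [0.536, 2.542, 0.152]
ft_force: [0.5, -1.4, 0.4]
finger_gap: 0.999
grasp_force: 0.0
```

{"name": "servo_tool", "arguments": {"commands": [[[0, 0, -15], [0, 0, -8], 0], [[0, 0, -15], [0, 0, -16], 0], [[0, 0, -15], [0, 0, -24], 0], [[0, 0, -15], [0, 0, -24], 0]]}}

```text
clock: 5.6
position: [0.5108, -0.0589, 0.1137]
tool_rot: [-0.0, 2.587, -0.0]
ft_force: [-0.1, 0.1, 0.6]
finger_gap: 1.0
grasp_force: 0.0
```

Run:
```python
from g import *
st=arm.sense(); print(st["qpos"],st["position"]);delta(st,np.array([.574,-.06,.105]),knobrot(0,0,45))
```

```text
[-0.16910952 -0.10739087 -0.87599123  0.25367693  0.08858979 -0.14427542] [ 0.51077352 -0.05888313  0.11371246]
shift mm [-49.1  -1.1  40.7] turn deg [-1.000e-02 -1.321e+01  1.000e-02]
```

{"name": "servo_tool", "arguments": {"commands": [[[-25, -1, 10], [0, -7, 0], 0], [[-49, -1, 28], [0, -13, 0], 0], [[-49, -1, 41], [0, -13, 0], 0], [[-49, -1, 41], [0, -13, 0], 0], [[-49, -1, 41], [0, -13, 0], 0]]}}

```text
clock: 6.1
position: [0.5731, -0.06, 0.1034]
tool_rot: [0.006, 2.364, 0.002]
ft_force: [0.4, 0.5, -0.2]
finger_gap: 1.0
grasp_force: 0.0
```

Run:
```python
from g import *
import pickle
st=arm.sense(); ci=arm.camera_info("wrist"); im=arm.read_camera("wrist")
pickle.dump((st,ci,im),open("w4.pkl","wb")); cv2.imwrite("pics/w4.png",im)
print(abs(st["qd"]).max(),st["qpos"],-ci["R"].T@ci["t"]); delta(st,np.array([.574,-.06,.105]),knobrot(0,0,45))
```

```text
0.02542992310289399 [-0.1684495  -0.00418735 -1.02737646 -0.22320401  0.11744666 -0.11551285] [ 0.42041104 -0.06058841  0.15474666]
shift mm [-1.8 -0.  -0.5] turn deg [-0.03 -0.43 -0.29]
```

View pics/w4.png

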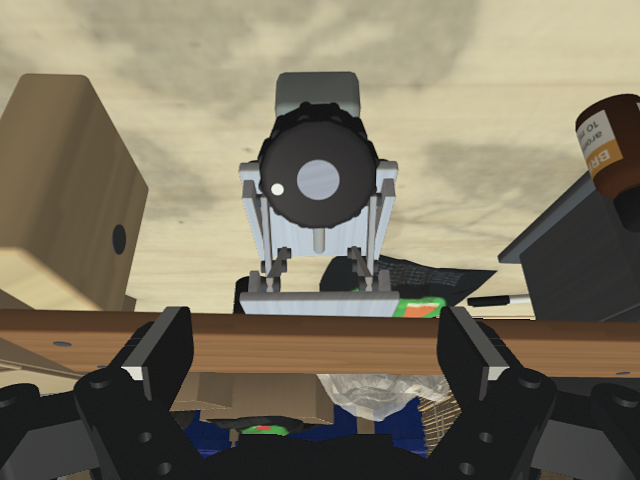

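The view is sharp. The knob mark moved to (277,189), the platform front face is at rows ~293–301 (cols 241–399), then its top face, and the board's lower edge is near rows 315–317.

```bash
cat > m.py <<'E'
from h import *
import pickle
from scipy.optimize import least_squares
np.set_printoptions(precision=4,suppress=True)
def edges(g,cols,lo,hi):
    """subpixel: platform front-top edge (rise, 85->173) and board lower edge (fall to ~50), line fit -> rows at centre col"""
    P,B=[],[]
    for c in cols:
        v=g[lo:hi,c-1:c+2].mean(1).astype(float); d=np.diff(v)
        f=np.argmin(d); r=np.argmax(d[:f]) 
        sub=lambda i,s:(lo+i+.5+np.sum(np.arange(-2,3)*np.clip(s*d[i-2:i+3],0,None))/np.sum(np.clip(s*d[i-2:i+3],0,None)))
        P.append((c,sub(r,1)));B.append((c,sub(f,-1)))
    P,B=np.array(P),np.array(B)
    return np.polyfit(P[:,0]-320,P[:,1],1),np.polyfit(B[:,0]-320,B[:,1],1),P,B
E
python3 - <<'E'
from m import *
R={}
for n,cols,lo,hi in(("w1",list(range(282,312,3))+list(range(340,368,3)),298,324),("w4",list(range(252,300,4))+list(range(330,390,4)),286,324)):
    st,ci,im=pickle.load(open(n+".pkl","rb")); g=cv2.cvtColor(im,cv2.COLOR_BGR2GRAY)
    p,b,P,B=edges(g,cols,lo,hi); print(n,p,b,np.std(P[:,1]-np.polyval(p,P[:,0]-320)),np.std(B[:,1]-np.polyval(b,B[:,0]-320)))
    R[n]=(ci,p[1],b[1])
    if n=="w4":
        print(g[286:324,280])
        r=309; print("top cols",g[r,232:260],g[r,385:410])
# board edge from both (same z), platform: w4 is 2.8mm higher
def tri(dz):
    rays=[]
    A=[];y=[]
    for n,s in(("w1",0),("w4",dz)):
        ci,p,b=R[n]; rays.append((ci,p,b,s))
    fp=lambda q,i:[proj(c,np.array([q[0],-.06,q[1]+(s if i==1 else 0)]))[1]-e[i-1] for c,*e2,s in rays for e in [e2]]
    return [least_squares(lambda q:fp(q,i),[.61,.085]).x for i in(1,2)]
for dz in(.0026,.0028): print("platform(x,z0), board(x,z):",tri(dz))
E
```

```text
w1 [ -0.021  306.2959] [  0.0265 317.7888] 0.05618559869609029 0.04799313070768808
w4 [ -0.0076 299.7814] [  0.0209 315.0914] 0.034564526081209246 0.04270868812045607
[ 97 101 123 143 146 168 107  89  95  97  99 104 107 117 149 186 197 197
 196 196 195 194 193 193 192 191 192 193 144  56  52  57  58  60  59  60
  59  60]
top cols [180  94  16  23  27  24  25  26  24  21  12 130 187 197 196 194 195 194
 195 195 195 195 194 193 193 191 190 190] [191 191 191 189 191 191 193 194 196 184 149 128 129 132 133 137 139 137
 136 133 135 147 153 154 153]
platform(x,z0), board(x,z): [array([0.614 , 0.0827]), array([0.6141, 0.093 ])]
platform(x,z0), board(x,z): [array([0.6147, 0.0823]), array([0.6141, 0.093 ])]
```

Run:
```python
from m import *
for n,cols in(("w1",(265,300,345,395)),("w4",(215,225,280,360,420))):
    st,ci,im=pickle.load(open(n+".pkl","rb")); g=cv2.cvtColor(im,cv2.COLOR_BGR2GRAY)
    for c in cols: print(n,c,g[310:352,c])
    for x,z in((.6138,.09),(.6138,.102)): print(proj(ci,np.array([x,-.06,z])))
im=pickle.load(open("w4.pkl","rb"))[2]
cv2.imwrite("pics/c4.png",cv2.resize(im[265:365,205:425],None,fx=3.5,fy=3.5,interpolation=cv2.INTER_NEAREST))
```

```text
w1 265 [176 176 178 177 179 180 148  51  51  53  53  54  53  54  55  59  61  67
  88 104 107 107 105 102 100 104 108 107 104 103 102 102 103 102 103 104
 109 106 102 104 102 103]
w1 300 [175 174 175 174 174 173 175 140  51  49  53  53  54  55  56  58  59  59
  69  90 103 105 106 105 100  98 104 107 105 103 102 101 102 103  97  98
 106 107 105 103 104 105]
w1 345 [172 174 172 173 173 172 173 176 152  59  47  52  54  56  58  57  57  58
  59  65  85 102 104 106 105 102  98 106 109 107 102 101  99 100 103  98
  93 100 107 106 106 107]
w1 395 [ 26  33  42  49  48  57  45  58  51  51  47  48  51  54  56  57  57  57
  59  60  63  81 100 103 104 105 102  98 103 110 107 102 100 100  99 101
  98  95  97  97 101 108]
[322.909  314.2219]
[323.2776 328.0576]
w4 215 [205 207 200 116  48  56  57  59  59  60  62  62  62  62  62  62  60  62
  63  66  67  68  68  78  92 106 117 116 120 118 114 112 118 118 116 115
 114 115 114 116 119 118]
w4 225 [203 203 206 144  45  55  58  59  60  59  60  61  63  61  58  60  60  61
  64  65  66  68  68  74  90 103 115 117 118 118 114 112 117 119 116 116
 114 115 113 115 119 119]
w4 280 [192 191 192 193 144  56  52  57  58  60  59  60  59  60  62  63  64  66
  66  66  66  67  68  68  73  88 103 114 115 119 118 113 111 119 117 115
 114 113 113 108 112 118]
w4 360 [186 185 186 187 189 189 119  46  53  56  58  59  61  62  64  63  64  64
  63  64  65  65  66  68  66  69  82  96 110 114 116 118 114 111 117 119
 116 113 111 111 110 107]
w4 420 [152 153 153 154 154 155 157 111  49  53  55  57  57  60  62  63  63  64
  64  65  65  65  66  67  67  68  69  82  96 110 115 114 116 115 110 116
 118 116 113 111 112 109]
[316.7734 308.8972]
[316.9289 333.6612]
```

View pics/c4.png

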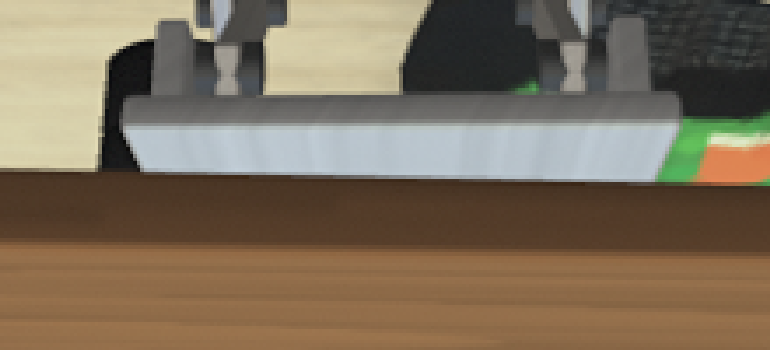

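The crop shows the platform front face at rows 291–300, its top face visible back to the board's lower edge at row 315, and its ends at cols 240 and 400 tapering to 247 and 393. From those widths about 8–9 mm of gap remains. I'll turn 80° (5.6 mm) next.

Run:
```python
from g import *
st=arm.sense(); 
delta(st,k2+np.array([0,.0003,0])+.055*a,knobrot(0,0)); delta(st,k2+[0,.0003,0]-.016*a,knobrot(0,0))
```

```text
shift mm [ 42.3   1.4 -41.7] turn deg [-1.000e-02  1.265e+01 -2.500e-01]
shift mm [57.8  1.3 27.5] turn deg [-1.000e-02  1.265e+01 -2.500e-01]
```

{"name": "servo_tool", "arguments": {"commands": [[[10, 1, -40], [0, 4, 0], 0], [[42, 1.4, -42], [0, 12.7, -0.2], 0], [[42, 1.4, -42], [0, 12.7, -0.2], 0], [[42, 1.4, -42], [0, 12.7, -0.2], 0], [[47, 1.4, -20], [0, 12.7, -0.2], 0]]}}

```text
clock: 6.65
position: [0.5283, -0.0589, 0.0886]
tool_rot: [0.0, 2.576, -0.002]
ft_force: [1.8, -0.3, -0.5]
finger_gap: 1.0
grasp_force: 0.0
```

{"name": "servo_tool", "arguments": {"commands": [[[5, 0, 23], [0, 0, 0], 0], [[11, 0, 47], [0, 0, 0], 0], [[11, 0, 47], [0, 0, 0], 0]]}}

```text
clock: 6.95
position: [0.541, -0.0583, 0.0374]
tool_rot: [0.0, 2.585, -0.0]
ft_force: [-1.5, 0.1, -0.1]
finger_gap: 1.002
grasp_force: 0.0
```

Run:
```python
from g import *
st=arm.sense(); delta(st,k2+[0,.0003,0]-.016*a,knobrot(0,0))
```

```text
shift mm [-12.7  -0.2   0. ] turn deg [-0.01 -0.1  -0.  ]
```

{"name": "servo_tool", "arguments": {"commands": [[[-12.7, 0, 0], [0, 0, 0], 0], [[-12.7, 0, 0], [0, 0, 0], 100], [[-12.7, 0, 0], [0, 0, 0], 255], [[-12.7, 0, 0], [0, 0, 0], 255], [[-12.7, 0, 0], [0, 0, 0], 255]]}}

```text
clock: 7.45
position: [0.5525, -0.0586, 0.0468]
tool_rot: [-0.001, 2.582, -0.001]
ft_force: [-12.1, 0.7, 13.4]
finger_gap: 0.46
grasp_force: 29.5
```

{"name": "servo_tool", "arguments": {"commands": [[[0, 0, -0.5], [0, 0, 0], 255], [[0, 0, -0.5], [0, 0, 0], 255]]}}

```text
clock: 7.65
position: [0.5524, -0.0587, 0.047]
tool_rot: [-0.001, 2.582, -0.001]
ft_force: [-1.1, 0.5, 3.0]
finger_gap: 0.459
grasp_force: 32.7
```

{"name": "servo_tool", "arguments": {"commands": [[[0, 0, 0], [0, 0, 8], 255], [[0, 0, 0], [0, 0, 16], 255], [[0, 0, 0], [0, 0, 24], 255], [[0, 0, 0], [0, 0, 32], 255], [[0, 0, 0], [0, 0, 40], 255]]}}

```text
clock: 8.15
position: [0.5517, -0.0608, 0.0465]
tool_rot: [0.9, 2.444, 0.25]
ft_force: [-9.3, -20.0, 4.2]
finger_gap: 0.458
grasp_force: 33.8
```

{"name": "servo_tool", "arguments": {"commands": [[[0, 0, 0], [0, 0, 8], 255], [[0, 0, 0], [0, 0, 16], 255], [[0, 0, 0], [0, 0, 24], 255], [[0, 0, 0], [0, 0, 32], 255], [[0, 0, 0], [0, 0, 40], 255]]}}

```text
clock: 8.65
position: [0.55, -0.062, 0.0453]
tool_rot: [1.727, 2.038, 0.482]
ft_force: [-21.6, -29.7, 8.6]
finger_gap: 0.454
grasp_force: 34.6
```

{"name": "servo_tool", "arguments": {"commands": [[[0, 0, 0], [0, 0, 0], 255], [[0, 0, 0], [0, 0, 0], 0], [[0, 0, 0], [0, 0, 0], 0], [[0, 0, 0], [0, 0, 0], 0], [[0, 0, -40], [0, 0, -8], 0]]}}

```text
clock: 9.15
position: [0.5301, -0.0581, 0.0767]
tool_rot: [1.562, 2.153, 0.444]
ft_force: [-1.2, -0.6, 1.2]
finger_gap: 0.999
grasp_force: 0.0
```

{"name": "servo_tool", "arguments": {"commands": [[[0, 0, -25], [0, 0, -8], 0], [[0, 0, -35], [0, 0, -16], 0], [[0, 0, -35], [0, 0, -24], 0], [[0, 0, -35], [0, 0, -32], 0], [[0, 0, -35], [0, 0, -40], 0]]}}

```text
clock: 9.65
position: [0.5129, -0.0584, 0.1107]
tool_rot: [0.707, 2.497, 0.203]
ft_force: [-0.1, 0.3, 0.2]
finger_gap: 0.999
grasp_force: 0.0
```

```bash
cat >> g.py <<'E'
import pickle
def toview():
    s4=pickle.load(open("w4.pkl","rb"))[0]; delta(arm.sense(),s4["position"],Ro.from_rotvec(s4["tool_rot"]))
E
python3 -c "
from g import *
toview()"
```

```text
shift mm [-40.9  23.4  38.2] turn deg [ -3.47 -12.15 -31.18]
```

{"name": "servo_tool", "arguments": {"commands": [[[-15, 5, 10], [-1, -3, -8], 0], [[-41, 15, 25], [-2, -7, -16], 0], [[-41, 23, 38], [-3, -10, -24], 0], [[-41, 23, 38], [-3.5, -12.2, -31.2], 0], [[-41, 23, 38], [-3.5, -12.2, -31.2], 0]]}}

```text
clock: 10.15
position: [0.5713, -0.0604, 0.1014]
tool_rot: [0.01, 2.365, 0.003]
ft_force: [-0.2, -0.5, -0.6]
finger_gap: 0.999
grasp_force: 0.0
```

```bash
python3 -c "
from g import *
toview()"
```

```text
shift mm [-2.7  0.4 -0.2] turn deg [-0.03 -0.1  -0.19]
```

{"name": "servo_tool", "arguments": {"commands": [[[-2.7, 0.4, -0.2], [0, -0.1, -0.2], 0], [[-2.7, 0.4, -0.2], [0, -0.1, -0.2], 0]]}}

```text
clock: 10.35
position: [0.5756, -0.0605, 0.1064]
tool_rot: [0.013, 2.361, 0.002]
ft_force: [-0.2, 0.6, 0.8]
finger_gap: 1.004
grasp_force: 0.0
```

```bash
cat > look.py <<'E'
from g import *
from m import *
import sys
n=sys.argv[1]; cols=list(range(256,300,4))+list(range(330,386,4))
toview()
st=arm.sense(); ci=arm.camera_info("wrist"); im=arm.read_camera("wrist"); pickle.dump((st,ci,im),open(n+".pkl","wb")); cv2.imwrite(f"pics/{n}.png",im)
for q in("w4",n):
    _,_,i=pickle.load(open(q+".pkl","rb")); g=cv2.cvtColor(i,cv2.COLOR_BGR2GRAY)
    p,b,P,B=edges(g,cols,286,324); print(q,p,b)
    t=[(c,v) for c in(210,225,420,440) for v in[314+np.argmax(cv2.GaussianBlur(np.diff(g[314:350,c].astype(np.float32)),(1,5),0).ravel()[10:])+10.5]]
    print("board top rows",t)
    d=np.zeros_like(g); d[120:235,255:385]=g[120:235,255:385]>190
    c,h=cv2.findContours(d,0,1)[:2]; print([cv2.minEnclosingCircle(x) for x in c if 20<cv2.contourArea(x)<200])
print(g[280:324,280])
E
python3 look.py w5
```

```text
shift mm [3.9 0.5 0.4] turn deg [-0.09  0.17 -0.28]
w4 [ -0.0077 299.7804] [  0.0209 315.0902]
board top rows [(210, np.float64(333.5)), (225, np.float64(334.5)), (420, np.float64(337.5)), (440, np.float64(346.5))]
[((380.5, 219.5), 14.916534423828125), ((277.0, 189.0), 5.831051826477051), ((257.0, 182.0), 10.198139190673828), ((379.5, 181.0), 10.111974716186523)]Traceback (most recent call last):
  File "look.py", line 9, in <module>
    p,b,P,B=edges(g,cols,286,324); print(q,p,b)
            ~~~~~^^^^^^^^^^^^^^^^
  File "m.py", line 12, in edges
    P.append((c,sub(r,1)));B.append((c,sub(f,-1)))
                ~~~^^^^^
  File "m.py", line 11, in <lambda>
    sub=lambda i,s:(lo+i+.5+np.sum(np.arange(-2,3)*np.clip(s*d[i-2:i+3],0,None))/np.sum(np.clip(s*d[i-2:i+3],0,None)))
                                   ~~~~~~~~~~~~~~~^~~~~~~~~~~~~~~~~~~~~~~~~~~~~
ValueError: operands could not be broadcast together with shapes (5,) (0,)
```

```bash
python3 -c "
from m import *
st,ci,i=pickle.load(open('w5.pkl','rb')); g=cv2.cvtColor(i,cv2.COLOR_BGR2GRAY)
print(g[270:335,280],g[270:335,360])
cv2.imwrite('pics/c5.png',cv2.resize(i[100:365,205:425],None,fx=2.2,fy=2.2))"
```

```text
[ 76  75  72  71  97  99 160 189 191  21  29  31  31  33  35  38  41  43
  48  49  48  53  50  64 142  85  93  98 101 104 105 109 116 154 195 204
 123  48  55  59  59  59  60  60  62  61  62  64  64  66  66  67  68  68
  68  67  81  96 110 116 119 122 120 113 112] [ 90  86  86  59  46  37  36  38  44  43  45  45  51  65  79  89  88 100
 104  92 105 106 112 141  83  93  98 102 105 107 111 114 150 183 195 195
 197 201  41  52  56  58  59  62  63  65  65  66  65  65  64  64  68  67
  68  69  67  79  93 107 116 117 119 120 113]
```

View pics/c5.png

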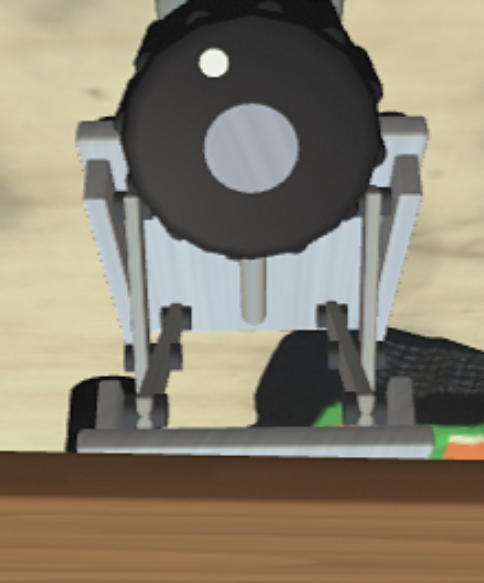

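The platform's visible top strip is now only 3–5 rows (rows 302–307 in the full frame) and the knob mark has moved ~78°, so 2–4 mm is left. The turning forces suggest the knob centre is a few mm off, so I'll re-triangulate it from the two wrist views.

Run:
```python
from g import *
from m import *
c=[]
for n in("w1","w3","w4","w5"):
    st,ci,im=pickle.load(open(n+".pkl","rb")); g=cv2.cvtColor(im,cv2.COLOR_BGR2GRAY)
    x,y={"w1":(324,225),"w3":(319,367),"w4":(318,180),"w5":(319,167)}[n]
    r=14 if n=="w1" else 30
    k=np.zeros_like(g); k[y-r:y+r,x-r:x+r]=(g[y-r:y+r,x-r:x+r]>95)*255
    q=max(cv2.findContours(k,0,1)[0],key=cv2.contourArea); M=cv2.moments(q); c.append((ci,M['m10']/M['m00'],M['m01']/M['m00'])); print(n,c[-1][1:],cv2.contourArea(q))
X=least_squares(lambda X:np.concatenate([proj(ci,X)-[u,v] for ci,u,v in c]),[.535,-.06,.068])
print("cap",X.x,X.fun,"knob",X.x-.013*a)
kn=X.x-.013*a+[0,0,0]; t=knobrot(0,0).as_matrix()
print("offset from k2 in tool axes",t.T@(kn-k2))
```

```text
w1 (323.84424150177574, 225.66412988330794) 328.5
w3 (318.35788157745196, 367.05580179565857) 1466.5
w4 (317.8050146366297, 179.4388443426244) 1309.5
w5 (318.69646882043577, 166.96356123215628) 1331.0
cap [ 0.532  -0.0596  0.0732] [-1.0211  0.2957  0.2425  0.1022  0.1433 -0.4442  0.1001  0.1889] knob [ 0.5389 -0.0596  0.0622]
offset from k2 in tool axes [ 0.0013 -0.0008 -0.0062]
```

```bash
cat >> g.py <<'E'
tx=knobrot(0,0).as_matrix()[:,0]
kg=k2+[0,.0002,0]+.003*tx-.0155*a
E
python3 - <<'E'
from g import *
st=arm.sense(); delta(st,kg+.07*a,knobrot(0,0))
E
```

```text
shift mm [ 48.1   1.4 -41.8] turn deg [-0.06 12.75 -0.55]
```

{"name": "servo_tool", "arguments": {"commands": [[[12, 1, -40], [0, 4, 0], 0], [[48, 1.4, -42], [0, 12.7, -0.5], 0], [[48, 1.4, -42], [0, 12.7, -0.5], 0], [[48, 1.4, -42], [0, 12.7, -0.5], 0], [[48, 1.4, -42], [0, 12.7, -0.5], 0]]}}

```text
clock: 10.9
position: [0.5117, -0.0586, 0.102]
tool_rot: [-0.0, 2.581, -0.002]
ft_force: [0.6, 0.5, -0.4]
finger_gap: 1.002
grasp_force: 0.0
```

Run:
```python
from g import *
st=arm.sense(); delta(st,kg,knobrot(0,0))
```

```text
shift mm [-0.1  0.1 69.8] turn deg [-0.07  0.12  0.03]
```

{"name": "servo_tool", "arguments": {"commands": [[[0, 0, 30], [0, 0, 0], 0], [[0, 0, 55], [0, 0, 0], 0], [[0, 0, 70], [0, 0, 0], 0], [[0, 0, 70], [0, 0, 0], 60], [[0, 0, 70], [0, 0, 0], 255]]}}

```text
clock: 11.4
position: [0.5475, -0.0586, 0.0417]
tool_rot: [-0.001, 2.584, -0.002]
ft_force: [0.5, -0.5, 1.1]
finger_gap: 0.694
grasp_force: 0.0
```

{"name": "servo_tool", "arguments": {"commands": [[[0, 0, -0.5], [0, 0, 0], 255], [[0, 0, -0.5], [0, 0, 0], 255], [[0, 0, -0.5], [0, 0, 0], 255], [[0, 0, -0.5], [0, 0, 0], 255]]}}

```text
clock: 11.8
position: [0.5477, -0.0587, 0.0434]
tool_rot: [-0.001, 2.582, -0.002]
ft_force: [-5.9, 0.1, 6.1]
finger_gap: 0.462
grasp_force: 29.3
```

```bash
cat > side.py <<'E'
from g import *
import sys
n=sys.argv[1]
ims=np.mean([cv2.cvtColor(arm.read_camera("side"),cv2.COLOR_BGR2GRAY).astype(np.float32) for _ in range(4)],0); np.save(n+".npy",ims)
r=np.load("s0.npy")
# board far end, mid, plus fixed control (box behind / bracket)
for nm,(x0,y0,x1,y1) in dict(far=(274,206,322,236),mid=(256,226,304,262),ctrl=(205,165,275,200),bracket=(222,275,296,345)).items():
    w=cv2.createHanningWindow((x1-x0,y1-y0),cv2.CV_32F)
    try:
        W=np.eye(2,3,dtype=np.float32); cc,W=cv2.findTransformECC(r[y0:y1,x0:x1],ims[y0:y1,x0:x1],W,cv2.MOTION_TRANSLATION,(3,100,1e-5),None,1)
        print(nm,np.round(W[:,2],3),round(cc,4))
    except cv2.error as e: print(nm,"fail")
st=arm.sense(); print("clock",st["clock"],"torque",round(st["wrist_torque"]@a,3),"F",st["ft_force"].round(1))
E
python3 side.py s0; python3 side.py s0b; python3 -c "
import cv2,numpy as np
cv2.imwrite('pics/s0.png',cv2.resize(np.load('s0.npy')[190:360,190:400],None,fx=2.5,fy=2.5))"
```

```text
far [ 0. -0.] 1.0
mid [ 0. -0.] 1.0
ctrl [-0. -0.] 1.0
bracket [ 0. -0.] 1.0
clock 12.0 torque -0.004 F [-5.8  1.   6.2]
far [0.008 0.004] 0.9994
mid [-0.005  0.014] 0.9973
ctrl [-0.001  0.004] 0.9995
bracket [-0.003  0.   ] 0.9988
clock 12.2 torque 0.044 F [-6.9  1.4  5.7][ WARN:0@0.014] global loadsave.cpp:1063 imwrite_ Unsupported depth image for selected encoder is fallbacked to CV_8U.
```

View pics/s0.png

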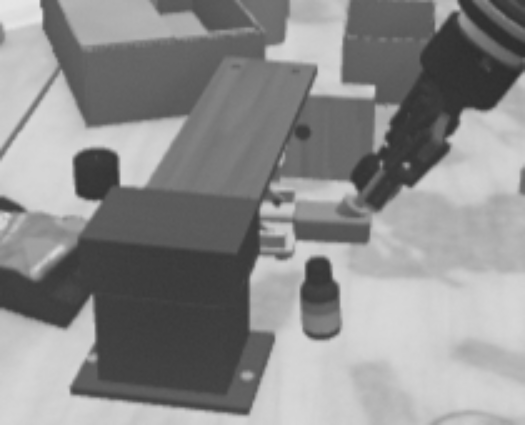

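The side view shows the board clear of the arm with its free end at (240–315, 60), and the gripper on the knob at (370,185). I have no pictures left, so I'll use numbers from here. Measurement noise is about 0.01 px. Turning 26°.

{"name": "servo_tool", "arguments": {"commands": [[[0, 0, 0], [0, 0, 8], 255], [[0, 0, 0], [0, 0, 16], 255], [[0, 0, 0], [0, 0, 24], 255], [[0, 0, 0], [0, 0, 26], 255], [[0, 0, 0], [0, 0, 26], 255]]}}

```text
clock: 12.7
position: [0.5479, -0.0577, 0.0435]
tool_rot: [0.582, 2.525, 0.169]
ft_force: [-4.2, 8.1, 6.6]
finger_gap: 0.455
grasp_force: 29.3
```

```bash
python3 side.py s1
```

```text
far [ 0.011 -0.279] 0.9736
mid [-0.069 -0.167] 0.9664
ctrl [ 0.001 -0.003] 0.9995
bracket [-0.003 -0.001] 0.9988
clock 12.9 torque 0.011 F [-5.6  7.6  5.7]
```

{"name": "servo_tool", "arguments": {"commands": [[[0, 0, 0], [0, 0, 6], 255], [[0, 0, 0], [0, 0, 6], 255]]}}

```text
clock: 13.1
position: [0.548, -0.0575, 0.0435]
tool_rot: [0.717, 2.495, 0.208]
ft_force: [-3.7, 9.8, 6.8]
finger_gap: 0.46
grasp_force: 29.3
```

```bash
python3 side.py s2
```

```text
far [ 0.037 -0.391] 0.9546
mid [-0.232 -0.143] 0.934
ctrl [-0.004 -0.001] 0.9995
bracket [-0.008 -0.003] 0.9987
clock 13.3 torque -0.054 F [-3.3  9.9  7.3]
```

Contact came earlier than estimated. I'll measure the lift properly at the free edge.

```bash
cat > lift.py <<'E'
import numpy as np,sys
from scipy.ndimage import map_coordinates
from scipy.optimize import minimize_scalar
r=np.load("s0.npy")
def shift(im,c,lo,hi):
    y=np.arange(lo,hi); p=r[lo:hi,c]
    return minimize_scalar(lambda d:np.sum((map_coordinates(im,[y+d,np.full(len(y),c)],order=3)-p)**2),bounds=(-4,4),method="bounded").x
for n in sys.argv[1:]:
    im=np.load(n+".npy"); s=[shift(im,c,209,221) for c in range(284,312,2)]
    print(n,"far-edge dv median px",round(float(np.median(s)),3),np.round(s,2))
E
python3 lift.py s0b s1 s2
python3 - <<'E'
from g import *
S=arm.camera_info("side")
print("px per mm at end:",(proj(S,np.array([.646,-.211,.103]))-proj(S,np.array([.646,-.211,.102]))), proj(S,np.array([.646,-.211,.102])))
print(np.load("s0.npy")[206:224,300].round(),np.load("s2.npy")[206:224,300].round())
E
```

```text
s0b far-edge dv median px 0.008 [ 0.04 -0.02 -0.03  0.07 -0.18  0.08 -0.01 -0.    0.03  0.01 -0.04  0.01
  0.01  0.02]
s1 far-edge dv median px -0.451 [-0.39 -0.45 -0.45 -0.44 -0.48 -0.45 -0.23 -0.5  -0.53 -0.45 -0.4  -0.41
 -0.48 -0.56]
s2 far-edge dv median px -0.571 [-0.5  -0.57 -0.69 -0.74 -0.53 -0.55 -0.39 -0.51 -0.69 -0.68 -0.46 -0.59
 -0.58 -0.58]
px per mm at end: [ 0.00328808 -0.39090213] [299.59094936 213.42681824]
[111. 128. 186. 206. 204. 205. 206. 206. 160. 118. 119. 120. 122. 122.
 126. 125. 126. 126.] [108. 130. 186. 206. 206. 205. 204. 172. 131. 119. 120. 122. 123. 125.
 124. 126. 126. 124.]
```

{"name": "servo_tool", "arguments": {"commands": [[[0, 0, 0], [0, 0, -8], 255], [[0, 0, 0], [0, 0, -8], 255], [[0, 0, 0], [0, 0, -8], 255]]}}

```text
clock: 13.6
position: [0.5479, -0.0578, 0.0435]
tool_rot: [0.535, 2.534, 0.155]
ft_force: [-5.4, 7.5, 6.5]
finger_gap: 0.46
grasp_force: 29.4
```

```bash
python3 side.py s3|tail -1; python3 lift.py s3
```

```text
clock 13.8 torque 0.113 F [-4.6  8.4  6.6]
s3 far-edge dv median px -0.391 [-0.28 -0.37 -0.37 -0.46 -0.4  -0.37 -0.24 -0.4  -0.39 -0.43 -0.29 -0.41
 -0.44 -0.45]
```

{"name": "servo_tool", "arguments": {"commands": [[[0, 0, 0], [0, 0, -6], 255], [[0, 0, 0], [0, 0, -6], 255], [[0, 0, 0], [0, 0, -6], 255]]}}

```text
clock: 14.1
position: [0.5478, -0.058, 0.0434]
tool_rot: [0.402, 2.555, 0.116]
ft_force: [-5.0, 6.3, 6.4]
finger_gap: 0.465
grasp_force: 29.4
```

```bash
python3 side.py s4|tail -1; python3 lift.py s4
```

```text
clock 14.3 torque 0.125 F [-4.6  6.2  6.8]
s4 far-edge dv median px -0.209 [-0.12 -0.11 -0.21 -0.25 -0.11 -0.2  -0.27 -0.04 -0.25 -0.21 -0.2  -0.23
 -0.24 -0.01]
```

{"name": "servo_tool", "arguments": {"commands": [[[0, 0, 0], [0, 0, -4], 255], [[0, 0, 0], [0, 0, -4], 255], [[0, 0, 0], [0, 0, -4], 255]]}}

```text
clock: 14.6
position: [0.5478, -0.0582, 0.0434]
tool_rot: [0.313, 2.565, 0.09]
ft_force: [-5.2, 5.2, 6.1]
finger_gap: 0.458
grasp_force: 29.4
```

```bash
python3 side.py s5|tail -1; python3 side.py s6|tail -1; python3 lift.py s5 s6
```

```text
clock 14.8 torque 0.035 F [-5.2  5.3  6.4]
clock 15.0 torque 0.071 F [-5.5  5.4  7.1]
s5 far-edge dv median px 0.008 [ 0.08 -0.01  0.05  0.03 -0.05  0.12  0.01  0.01 -0.01  0.02 -0.05 -0.03
  0.02 -0.02]
s6 far-edge dv median px -0.014 [ 0.02 -0.01  0.07 -0.06 -0.11  0.06 -0.04 -0.04  0.03 -0.02 -0.03 -0.03
  0.02 -0.01]
```

{"name": "servo_tool", "arguments": {"commands": [[[0, 0, 0], [0, 0, 4], 255], [[0, 0, 0], [0, 0, 4], 255], [[0, 0, 0], [0, 0, 4], 255]]}}

```text
clock: 15.3
position: [0.5478, -0.058, 0.0434]
tool_rot: [0.403, 2.555, 0.116]
ft_force: [-5.2, 5.9, 7.3]
finger_gap: 0.46
grasp_force: 29.4
```

```bash
python3 side.py s7|tail -1; python3 lift.py s7
```

```text
clock 15.5 torque -0.049 F [-4.9  6.   5.8]
s7 far-edge dv median px -0.195 [-0.15 -0.09 -0.18 -0.21 -0.07 -0.27 -0.27 -0.08 -0.26 -0.21 -0.18 -0.21
 -0.22 -0.07]
```

{"name": "servo_tool", "arguments": {"commands": [[[0, 0, 0], [0, 0, -2], 255], [[0, 0, 0], [0, 0, -2], 255], [[0, 0, 0], [0, 0, -2], 255]]}}

```text
clock: 15.8
position: [0.5478, -0.0581, 0.0434]
tool_rot: [0.357, 2.56, 0.103]
ft_force: [-4.9, 5.2, 7.2]
finger_gap: 0.46
grasp_force: 29.4
```

```bash
python3 side.py s8|tail -1; python3 lift.py s8
```

```text
clock 16.0 torque 0.068 F [-5.6  5.1  7.8]
s8 far-edge dv median px -0.138 [-0.08 -0.1   0.03 -0.26 -0.05 -0.21 -0.24 -0.03 -0.25 -0.19 -0.02 -0.21
 -0.17  0.01]
```

{"name": "servo_tool", "arguments": {"commands": [[[0, 0, 0], [0, 0, 0], 0], [[0, 0, 0], [0, 0, 0], 0], [[0, 0, 0], [0, 0, 0], 0], [[0, 0, -30], [0, 0, 0], 0], [[0, 0, -80], [0, 0, 0], 0]]}}

```text
clock: 16.5
position: [0.5039, -0.0584, 0.1087]
tool_rot: [0.359, 2.566, 0.101]
ft_force: [0.7, -0.8, 0.4]
finger_gap: 1.001
grasp_force: 0.0
```

```bash
python3 side.py s9|tail -1; python3 lift.py s9
```

```text
clock 16.7 torque 0.044 F [-0.9  0.3 -0.6]
s9 far-edge dv median px -0.114 [-0.07  0.01  0.12  0.05  0.28  0.06 -0.31 -0.1  -0.31 -0.24 -0.13 -0.29
 -0.25 -0.15]
```

Free-end lift is about 0.3 mm, so the platform is just touching. Next, the prop.

Run:
```python
from g import *
st=arm.sense(); delta(st,np.array([.567,-.1765,.165]),knobrot(-2,0,0))
```

```text
shift mm [-108.9  -91.3  -12.1] turn deg [  4.92  31.91 -13.58]
```

{"name": "servo_tool", "arguments": {"commands": [[[-20, -15, -45], [1, 8, -3], 0], [[-60, -50, -40], [2.5, 16, -7], 0], [[-109, -91, -12], [3.7, 24, -10], 0], [[-109, -91, -12], [4.9, 31.9, -13.6], 0], [[-109, -91, -12], [4.9, 31.9, -13.6], 0]]}}

```text
clock: 17.2
position: [0.5626, -0.1678, 0.1599]
tool_rot: [0.142, 3.008, 0.022]
ft_force: [0.8, 0.1, 0.5]
finger_gap: 0.996
grasp_force: 0.0
```

Run:
```python
from g import *
st=arm.sense(); delta(st,np.array([.567,-.1765,.165]),knobrot(-2,0,0)); print(st["qpos"])
ci=arm.camera_info("wrist"); im=arm.read_camera("wrist"); pickle.dump((st,ci,im),open("w6.pkl","wb"))
hsv=cv2.cvtColor(im,cv2.COLOR_BGR2HSV); g=cv2.cvtColor(im,cv2.COLOR_BGR2GRAY)
for X in ((.5457,-.161,.09),(.5457,-.1913,.09),(.575,-.1615,.09),(.575,-.192,.09)): print(X,proj(ci,np.array(X)))
u,v=proj(ci,np.array([.57,-.1768,.09])).astype(int); print(v,u); print(im[v,u-90:u+90:3].tolist() if False else g[v,u-80:u+80])
print(hsv[v,u-80:u+80:8].tolist())
```

```text
shift mm [-5.8 -8.2 -4.5] turn deg [ 0.95  7.44 -3.39]
[-0.31573031  0.3025339  -0.10762953  1.03899304  0.04822691 -0.21856751]
(0.5457, -0.161, 0.09) [323.72710078 203.62292533]
(0.5457, -0.1913, 0.09) [265.4787878  209.10951753]
(0.575, -0.1615, 0.09) [327.28141635 254.06904601]
(0.575, -0.192, 0.09) [271.72688746 259.17550895]
248 298
[142 140 141 140 140 138 138 138 136 136 135 134 133 132 131 131 130 129
 130 130 130 131 131 132 132 133 134 136 136 137 138 138 136 139 138 139
 138 139 140 140 140 142 142 145 139 146 151 146 154 153 153 159 156 160
 162 162 162 163 162 161 161 161 162 161 161 160 160 160 161 160 160 160
 159 159 158 159 158 159 157 157 157 156 157 156 157 157 158 160 161 161
 162 164 164 166 167 165 164 160 157 149 154 149 144 147 142 147 145 142
 148 151 148 148 146 147 146 143 143 143 142 141 142 142 143 143 144 145
 146 146 146 146 147 147 147 147 148 148 150 152 152 154 155 157 157 158
 159 159 159 159 160 159 161 161 161 162 163 163 165 165 167 167]
[[24, 45, 148], [23, 50, 143], [22, 55, 138], [22, 55, 140], [22, 51, 144], [24, 49, 147], [22, 66, 165], [21, 71, 176], [22, 69, 173], [22, 71, 172], [22, 72, 170], [22, 69, 173], [22, 73, 178], [21, 65, 153], [23, 50, 154], [23, 46, 149], [25, 47, 152], [22, 50, 158], [22, 53, 168], [23, 51, 170]]
```

{"name": "servo_tool", "arguments": {"commands": [[[-5.8, -8.2, -4.5], [0.9, 7.4, -3.4], 0], [[-5.8, -8.2, -4.5], [0.9, 7.4, -3.4], 0], [[-5.8, -8.2, -4.5], [0.9, 7.4, -3.4], 0], [[-5.8, -8.2, -4.5], [0.9, 7.4, -3.4], 0], [[-5.8, -8.2, -4.5], [0.9, 7.4, -3.4], 0]]}}

```text
clock: 17.75
position: [0.5656, -0.1747, 0.1661]
tool_rot: [0.057, 3.136, 0.002]
ft_force: [-0.6, 0.9, 0.8]
finger_gap: 1.001
grasp_force: 0.0
```

Run:
```python
from g import *
st=arm.sense(); delta(st,np.array([.567,-.1765,.165]),knobrot(-2,0,0)); print(abs(st["qd"]).max())
ci=arm.camera_info("wrist"); im=arm.read_camera("wrist"); pickle.dump((st,ci,im),open("w6.pkl","wb"))
hsv=cv2.cvtColor(im,cv2.COLOR_BGR2HSV)
u,v=proj(ci,np.array([.57,-.1768,.09])).astype(int)
m=cv2.medianBlur(cv2.inRange(hsv,(15,60,120),(28,140,220)),5)
k=np.zeros_like(m); k[max(v-110,0):v+40,u-90:u+90]=m[max(v-110,0):v+40,u-90:u+90]
c=max(cv2.findContours(k,0,1)[0],key=cv2.contourArea); r=cv2.minAreaRect(c); print((u,v),r)
for p in cv2.boxPoints(r): print(p,onz(ci,*p,.09))
```

```text
shift mm [-1.5 -1.7  1.1] turn deg [ 0.06  0.32 -0.07]
0.011273693747902403
(np.int64(312), np.int64(253)) ((312.0, 254.0), (76.0, 54.0), 90.0)
[285. 216.] [ 0.54763102 -0.19103707  0.09      ]
[339. 216.] [ 0.54867666 -0.16173353  0.09      ]
[339. 292.] [ 0.59377918 -0.16255303  0.09      ]
[285. 292.] [ 0.59266141 -0.19357121  0.09      ]
```

{"name": "servo_tool", "arguments": {"commands": [[[-1, -2.2, 30], [0, 0.3, 0], 0], [[-1, -2.2, 65], [0, 0.3, 0], 0], [[-1, -2.2, 95], [0, 0.3, 0], 0], [[-1, -2.2, 118], [0, 0.3, 0], 0], [[-1, -2.2, 118], [0, 0.3, 0], 0]]}}

```text
clock: 18.3
position: [0.5653, -0.1763, 0.0462]
tool_rot: [-0.056, -3.137, -0.003]
ft_force: [-0.8, -0.3, 0.7]
finger_gap: 0.998
grasp_force: 0.0
```

Run:
```python
from g import *
st=arm.sense(); delta(st,np.array([.567,-.177,.048]),knobrot(-2,0,0)); print(st["ft_force"])
```

```text
shift mm [-1.7 -0.6 -1.8] turn deg [ 0.12 -0.22 -0.06]
[-0.7660558  -0.34932447  0.68256886]
```

{"name": "servo_tool", "arguments": {"commands": [[[0, 0, 0], [0, 0, 0], 100], [[0, 0, 0], [0, 0, 0], 140], [[0, 0, 0], [0, 0, 0], 255], [[0, 0, 0], [0, 0, 0], 255], [[0, 0, 0], [0, 0, 0], 255]], "squeeze": 30}}

```text
clock: 18.8
position: [0.5681, -0.1772, 0.0497]
tool_rot: [0.056, 3.14, 0.001]
ft_force: [-1.2, -0.0, 8.9]
finger_gap: 0.348
grasp_force: 33.9
```

```bash
python3 side.py s10|tail -1; python3 lift.py s10
```

```text
clock 19.0 torque -0.004 F [-1.4  0.   7.3]
s10 far-edge dv median px -0.137 [-0.05  0.08  0.23  0.08  0.34  0.17 -0.3  -0.12 -0.32 -0.26 -0.15 -0.34
 -0.32 -0.17]
```

{"name": "servo_tool", "arguments": {"commands": [[[6, 0, -0.4], [0, 0, 0], 255], [[18, 0, -0.5], [0, 0, 0], 255], [[30, 0, -0.5], [0, 0, 0], 255], [[42, 0, -0.5], [0, 0, 0], 255], [[54, 0, -0.5], [0, 0, 0], 255]]}}

```text
clock: 19.5
position: [0.5134, -0.1752, 0.0497]
tool_rot: [0.056, 3.14, 0.001]
ft_force: [1.2, -0.1, 2.7]
finger_gap: 0.35
grasp_force: 33.3
```

```bash
python3 side.py s11|tail -1; python3 lift.py s11
```

```text
clock 19.7 torque 0.007 F [-6.3  0.8 10. ]
s11 far-edge dv median px -0.126 [-0.02  0.12  0.16  0.16  0.36  0.31 -0.3  -0.1  -0.31 -0.24 -0.16 -0.32
 -0.27 -0.2 ]
```

Prop is clear of the board and the board has not moved. It must be turned 90° so its 90 mm length lies along the box's 130 mm side.

```bash
cat >> g.py <<'E'
Rb=knobrot(1.4,90,0); off=-.024*Rb.as_matrix()[:,0]
tb=np.array([.533,-.408,.17])-off
E
python3 - <<'E'
from g import *
st=arm.sense(); print(st["position"],st["qpos"],tb,Rb.as_matrix()[:,0].round(2))
delta(st,tb,Rb)
E
```

```text
[ 0.51318473 -0.17522266  0.0497073 ] [-3.29355293e-01  4.01114348e-01 -2.51263393e-01  9.18607680e-01
  5.58523783e-04 -2.93452024e-01] [ 0.53241363 -0.38400716  0.17      ] [-0.02  1.    0.  ]
shift mm [ -26.7 -207.9 -120.4] turn deg [ 3.000e-02 -3.000e-02  8.654e+01]
```

{"name": "servo_tool", "arguments": {"commands": [[[35, 0, 0], [0, 0, 0], 255], [[35, 0, -40], [0, 0, 0], 255], [[35, 0, -85], [0, 0, 0], 255], [[35, 0, -120], [0, 0, 0], 255], [[35, 0, -120], [0, 0, 0], 255]]}}

```text
clock: 20.2
position: [0.4808, -0.1748, 0.1737]
tool_rot: [0.056, 3.135, -0.002]
ft_force: [0.3, -0.4, -2.4]
finger_gap: 0.346
grasp_force: 32.9
```

Run:
```python
from g import *
st=arm.sense(); print(st["position"],st["ft_force"],st["finger_gap"]); delta(st,tb,Rb)
```

```text
[ 0.48077706 -0.17478923  0.17370181] [ 0.34790383 -0.39315341 -2.38553153] 0.3460105972913343
shift mm [ -59.  -207.2    4.3] turn deg [ 0.22  0.35 86.56]
```

{"name": "servo_tool", "arguments": {"commands": [[[-15, -50, 0], [0, 0, 8.5], 255], [[-30, -95, 0], [0, 0, 17], 255], [[-45, -140, 0], [0, 0, 25.5], 255], [[-59, -185, 4], [0, 0, 34], 255], [[-59, -207, 4], [0, 0, 42.5], 255]]}}

```text
clock: 20.7
position: [0.5303, -0.3859, 0.1625]
tool_rot: [-1.201, -2.901, -0.001]
ft_force: [0.3, 0.7, -1.8]
finger_gap: 0.347
grasp_force: 32.7
```

{"name": "servo_tool", "arguments": {"commands": [[[0, 0, 0], [0, 0, 8.5], 255], [[0, 0, 0], [0, 0, 17], 255], [[0, 0, 0], [0, 0, 25.5], 255], [[0, 0, 0], [0, 0, 34], 255], [[0, 0, 0], [0, 0, 42.5], 255]]}}

```text
clock: 21.2
position: [0.53, -0.3828, 0.1637]
tool_rot: [-2.169, -2.27, -0.001]
ft_force: [0.3, -0.4, -2.4]
finger_gap: 0.348
grasp_force: 32.7
```

Run:
```python
from g import *
st=arm.sense(); print(st["position"],st["finger_gap"]); delta(st,tb,Rb)
```

```text
[ 0.52996973 -0.38279074  0.16374026] 0.34760004576115
shift mm [-1.3  2.4 -6.3] turn deg [-0.06 -0.1   1.21]
```

{"name": "servo_tool", "arguments": {"commands": [[[-1.3, 2.4, 10], [0, 0, 1.2], 255], [[-1.3, 2.4, 40], [0, 0, 1.2], 255], [[-1.3, 2.4, 70], [0, 0, 1.2], 255], [[-1.3, 2.4, 100], [0, 0, 1.2], 255], [[-1.3, 2.4, 107], [0, 0, 1.2], 255]]}}

```text
clock: 21.7
position: [0.5306, -0.3825, 0.0533]
tool_rot: [-2.178, -2.254, 0.0]
ft_force: [-0.8, 0.2, -2.0]
finger_gap: 0.348
grasp_force: 32.7
```

{"name": "servo_tool", "arguments": {"commands": [[[0, 0, 1], [0, 0, 0], 255], [[0, 0, 1], [0, 0, 0], 255]]}}

```text
clock: 21.9
position: [0.5331, -0.3843, 0.0578]
tool_rot: [2.185, 2.256, 0.001]
ft_force: [-0.4, 0.2, -0.8]
finger_gap: 0.347
grasp_force: 32.7
```

{"name": "servo_tool", "arguments": {"commands": [[[0, 0, 3], [0, 0, 0], 255], [[0, 0, 4], [0, 0, 0], 255], [[0, 0, 4], [0, 0, 0], 255], [[0, 0, 4], [0, 0, 0], 255]]}}

```text
clock: 22.3
position: [0.5327, -0.3841, 0.0533]
tool_rot: [-2.187, -2.255, -0.001]
ft_force: [0.2, 0.0, -0.6]
finger_gap: 0.35
grasp_force: 32.7
```

{"name": "servo_tool", "arguments": {"commands": [[[0, 0, 0], [0, 0, 0], 140], [[0, 0, 0], [0, 0, 0], 125], [[0, 0, 0], [0, 0, 0], 120], [[0, 0, 0], [0, 0, 0], 120]]}}

```text
clock: 22.7
position: [0.5326, -0.384, 0.053]
tool_rot: [-2.187, -2.255, -0.001]
ft_force: [0.6, 0.4, -0.2]
finger_gap: 0.528
grasp_force: 0.0
```

{"name": "servo_tool", "arguments": {"commands": [[[0, 0, -10], [0, 0, 0], 120], [[0, 0, -35], [0, 0, 0], 120], [[0, 0, -80], [0, 0, 0], 120], [[0, 0, -130], [0, 0, 0], 120], [[0, 0, -140], [0, 0, 0], 120]]}}

```text
clock: 23.2
position: [0.5342, -0.3853, 0.1999]
tool_rot: [2.182, 2.25, 0.003]
ft_force: [1.4, -0.8, -0.1]
finger_gap: 0.531
grasp_force: 0.0
```

```bash
python3 side.py s12|tail -1; python3 lift.py s12
python3 - <<'E'
from g import *
st=arm.sense(); ci=arm.camera_info("wrist"); im=arm.read_camera("wrist")
hsv=cv2.cvtColor(im,cv2.COLOR_BGR2HSV)
u,v=proj(ci,np.array([.533,-.408,.093])).astype(int); m=cv2.medianBlur(cv2.inRange(hsv,(15,60,120),(28,140,220)),5)
k=np.zeros_like(m);k[max(0,v-90):v+90,max(0,u-120):u+120]=m[max(0,v-90):v+90,max(0,u-120):u+120]
c=max(cv2.findContours(k,0,1)[0],key=cv2.contourArea); r=cv2.minAreaRect(c); print((u,v),r)
for p in cv2.boxPoints(r): print(onz(ci,*p,.093).round(3))
# box rim corners predicted -> compare top image for bystanders change
t0=cv2.imread("pics/top0.png").astype(int); t=arm.read_camera("top").astype(int); d=np.abs(t-t0).sum(2)
for n,(x,y) in dict(bottle=(253,248),carton=(342,327),jar=(329,171),bracket=(231,208),prop_old=(351,248),box=(438,264)).items(): print(n,d[y-6:y+7,x-6:x+7].mean())
E
```

```text
clock 23.4 torque -0.007 F [-0.4  0.3 -0.4]
s12 far-edge dv median px -0.174 [-0.03  0.15  0.15  0.3   0.37  0.24 -0.3  -0.16 -0.37 -0.29 -0.19 -0.38
 -0.33 -0.22]
(np.int64(314), np.int64(270)) ((323.5, 261.0), (162.0, 117.0), 90.0)
[ 0.502 -0.352  0.093]
[ 0.57  -0.35   0.093]
[ 0.579 -0.457  0.093]
[ 0.502 -0.459  0.093]
bottle 21.01775147928994
carton 28.307692307692307
jar 16.94674556213018
bracket 17.2603550295858
prop_old 36.603550295857985
box 147.59171597633136
```

Run:
```python
import numpy as np,cv2
r=np.load("s0.npy")
for n in("s8","s9","s12"):
    im=np.load(n+".npy")
    for nm,(x0,y0,x1,y1) in dict(holeL=(280,210,292,222),holeR=(302,212,314,224)).items():
        W=np.eye(2,3,dtype=np.float32)
        cc,W=cv2.findTransformECC(r[y0:y1,x0:x1],im[y0-4:y1+4,x0-4:x1+4],np.float32([[1,0,4],[0,1,4]]),cv2.MOTION_TRANSLATION,(3,100,1e-5),None,1); print(n,nm,W[:,2]-4,round(cc,3))
# edge rows by threshold
for n in("s0","s8","s9","s12"):
    im=np.load(n+".npy"); out=[]
    for c in range(282,316,3):
        d=np.diff(im[207:222,c]); i=np.argmin(d); w=np.clip(-d[max(i-2,0):i+3],0,None); out.append(207.5+(np.arange(max(i-2,0),max(i-2,0)+len(w))*w).sum()/w.sum())
    print(n,np.round(out,2))
```

```text
s8 holeL [ 0.18193388 -0.09645557] 0.988
s8 holeR [ 0.02134371 -0.10371423] 0.998
s9 holeL [ 0.17687035 -0.10938907] 0.989
s9 holeR [ 0.01916122 -0.10500383] 0.997
s12 holeL [ 0.16538668 -0.12407303] 0.989
s12 holeR [-0.04748917 -0.11538124] 0.997
s0 [215.36 215.23 215.21 208.03 208.97 213.67 213.97 214.17 214.42 214.83
 215.02 215.56]
s8 [208.95 215.29 215.56 209.97 207.82 213.64 213.69 214.21 214.23 214.73
 214.71 215.59]
s9 [207.5  215.35 215.15 209.14 208.83 213.66 213.69 214.19 214.23 214.72
 214.74 215.51]
s12 [209.   215.2  215.5  210.09 208.5  213.71 213.72 214.13 214.2  214.72
 214.69 215.56]
```

The board is level (about 0.3 mm rise, equal at both edges), the prop is in the box, the bystanders are unmoved and the arm is clear. Handing in.

```bash
python3 -c "
from plant import arm
print(arm.finish_job())"
```

```text
the job is handed in; nothing more can be done
None
```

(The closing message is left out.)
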